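Pin the drawbar spring tester and hold the spring at its mark

ROBOT

A 6-joint arm with a two-finger parallel gripper is mounted at the origin on a cart in front of the work surface, level with it; the furniture and walls round the work are solid. World frame = base frame: x ahead of the robot, y to its left, z up, the work surface at z = 0. Lengths are in mm, angles in degrees, forces in N, time in s.
With the tool pointing down it reaches from about 300 to 850 mm from the base axis. Payload 4.2 kg.
Tool frame: the origin (TCP) lies midway between the tips of the shut fingers; the grasp point (between the pads) lies 19 mm behind it (env.hold_point_z is the z of the grasp point in the tool frame, in mm); z points along the fingers, y is the direction in which the jaws open and shut (so a half turn about z gives the same grasp; the last joint's range is limited). The gripper opens to 91 mm and grips with 3 to 60 N. Pads are 32 mm wide; open, the fingers measure 118 mm over their backs; the gripper's body (76 mm by 178 mm) begins 60 mm behind the grasp point.
Start: joints at [-70.818, 18.312, 89.639, -0, 72.044, -1.146], TCP at [199.761, -539.202, 213.976] pointing down, gripper open.
Joint ranges: [-177.97, 177.97], [-48.28, 115.42], [12.27, 149.76], [-77.06, 257.06], [2.81, 150.46], [-146.56, 146.56]. Speed limits (degrees/s): [147.25, 147.25, 180, 180, 180, 180].

INTERFACE

Orientations are given as [roll, pitch, yaw] about the fixed x, y, z axes, in that order (R = Rz(yaw) Ry(pitch) Rx(roll)).
In Python, from workcell import env, grab_frame, camera_params, spotter gives the robot as it stands. The module is installed in compiled form; this text tells all that it offers.
- The arm moves only by the shell command python3 -m jog 'ROWS' [FORCE]. ROWS is text: rows parted by semicolons, each of 7 numbers parted by spaces: the turn, a rotation vector about the world's x, y, z in units of 5 degrees (1.0 is 5 degrees), then the shift along the world's x, y, z in units of 25 mm (1.0 is 25 mm), then the opening, from 0 (shut) to 1 (fully open). A call has 1 to 5 rows; each row is the pose to reach, as a shift and turn from the pose commanded when the call began; what a row does not reach only later rows make up. A row lasts 1/8 s, in which the tool goes at most 62.5 mm and 10.7 degrees, less where a joint would pass 70% of its speed; a pose out of reach is approached as far as the arm can. A call with a gripper value outside its range is refused whole. The fingers move at their own pace and stop on an object; FORCE is the grip in N (left out, the last holds). Time passes only in rows, so rows that repeat a pose let the fingers close. It gives the time, the measured TCP pose, the force and the opening at its end, in the units of the state.
- env.state(): the state, without advancing time (a new reading comes with each control period).
- grab_frame(name): name is "side" or "top" or "wrist"; returns the picture (480x640x3 uint8, red, green, blue); there is no depth.
- camera_params(name): a dict with "K" (3x3 intrinsics, pixels), "rvec" (rotation vector, rad) and "tvec" (3), from world to camera coordinates, as OpenCV has them. Camera axes: x right, y down, z forward; pixel columns grow to the right and rows downward; lengths in mm; the calibration is good to about 2 mm. A picture is of the moment at which its call begins: read the wrist's pose just before it. camera_params takes no time and is no camera call; for the wrist camera it gives the pose at the moment of the call.
- env.job_done(): hands the job in, once; it reports no verdict.
Trained networks look in the newest picture that a camera, given by its name, has taken for a name from the list of things; names that differ only in an ending like _2 or _b are one class to them, and where a whole thing is asked for, a point or a joint stands for the part that bears it (a point fixed in the world has none). Each returns a list of dicts, best first, with "conf" (0 to 1); they miss things now and then, are a little off and sometimes report something else, mostly with a low value. They report only what shows in the picture. A call takes as long as a camera call. They do not tell look-alikes from the thing itself.
- spotter.look_for(query, camera): "box" ([left, top, width, height] in pixels, round what is visible of it).
- spotter.trace(query, camera): "region" (480x640 bool, what is visible of it) and "box" ([left, top, width, height] in pixels, round what is visible of it).
The state is a dict: "time_s": time; "qpos": joint angles; "qvel": joint speeds; "effort": joint torques, N m; "ee_pos": TCP position; "ee_rot": TCP orientation; "force": force on the tool from outside, world axes, zero at the start; "torque": the same for the moment, N m; "gripper_width": finger opening in mm.
Only numpy, scipy, OpenCV 4.12 (cv2) and the standard library are available. Lean on these libraries where they do the work, as an engineer would, in place of code of your own. Each camera call takes 0.05 s, during which the arm holds its last target. There are 200 camera calls.

TASK

Take the longer of the two headed pins out of the wooden stand and push it down through the fork and lug holes of the spring tester until its collar sits flush on the fork. Then draw the black handle back until the pointer stands at the long mark (20 mm of spring travel), without ever drawing it as far as the last mark (30 mm), and finish while still holding the handle there. Leave the short pin and the other things on the bench where they are.

Things in the scene. Friction and masses are not known exactly. Their poses are not given: they have to be found in the camera images.
- rig: fixed bed of the spring tester, aluminium plate 280 x 94 x 8 mm; origin on the bench, 10 mm along +x from the plate's centre; its -x axis is the direction the handle is drawn, z up. Along its x: handle post at -105 mm, dark guide block (14 mm long, 36 wide, top at z 42 mm) at -58, pin hole at -15, spring barrel from 44 to 126 (top at z 48 mm)
- fork_hole (a point): centre of the vertical pin hole at the top face of the steel fork, 42 mm above the bench; moves with the fork, axes as the rig's. Fork: two plates 30 x 30 x 6 mm, undersides 20 and 36 mm above the bench; the brass lug plate (6 mm) lies between them at 28 mm. All three holes are 12 mm wide, slightly chamfered, and in line while the handle is home
- pull_head (a joint): travel of the spring-loaded fork and pointer from rest, in m, growing as it is drawn along the rig's -x; 0 at rest. The spring pulls it back with 3.6 N at rest, rising by 0.3 N per mm (9.6 N at 20 mm). Once pinned it follows the handle with 2 to 3 mm of play
- pointer (a point): tip of the pointer on the pull head, 23 mm above the bench; at the 0 mark at rest
- target_mark (a point): middle of the long 20 mm mark on the scale bar, 20 mm above the bench; the pointer shall stand over it. The bar lies at rig y = -36 mm with marks 10 mm apart: 0, 10, the long mark with a small upright beside it (top 32 mm above the bench) at 20, the last at 30
- draw_handle: the sliding handle: black upright grip (18 mm thick along the rig's x, 30 mm wide along its y, from 24 to 90 mm above the bench), its foot, rod and lug, one rigid piece. Slides along the rig's -x with slight friction, 45 mm at most, no spring of its own. Its origin coincides with the rig's while home, so it does NOT lie on the grip: use point grip_top
- lug_hole (a point): centre of the hole in the brass lug at the lug's top face, 34 mm above the bench; moves with the handle; straight below fork_hole at the start
- grip_top (a point): centre of the top face of the black handle grip, 90 mm above the bench; moves with the handle; axes parallel to the rig's
- pin_stand: fixed wooden block 120 x 50 x 28 mm, origin at the centre of its underside; two blind holes (11 mm wide, floor 10 mm above the bench) lie at +30 and -30 mm along its x axis
- pin_long: the longer headed pin, 62 mm long, about 40 g, standing in either hole of the stand, head up; origin at the centre of its tip (10 mm above the bench), z to the head. Shank 10 mm thick, 32 mm long, nose tapered to 5.6 mm over the last 5 mm; collar 19 mm wide, 4 mm high; then a square brass knob 15 x 15 mm, 26 mm high, to grip by, its flats along the pin's x and y, within 0.2 rad of the stand's
- pin_short: the shorter headed pin, 50 mm long, same shape but with a 20 mm shank (its head therefore stands 12 mm lower), standing in the other hole of the stand; stays there
- drive_bogie: bystander: geared axle set with four wheels, 70 x 69 x 31 mm, loose
- gear_box_small: bystander: small gearbox in a brass U bracket, 36 x 103 x 28 mm, loose
- small_plate_brass: bystander: small brass plate with a dark block, 44 x 112 x 20 mm, loose
- angle_bracket_brass: bystander: small brass angle bracket, 32 x 42 x 29 mm, loose
Not all that is in view belongs to the job. Leave any red or white look-alike of the pin_long alone.

How it is judged:
By the outcome, as a careful person would: the job done as asked, in the order asked, and still so for the second after the job is handed in, while the arm keeps its last pose, push and grip.
It also fails if it takes over 58 s, if anything falls off the work surface, if the arm or the gripper's body presses on something with over 40 N, if the wrist force passes 120 N, or if a joint passes its speed limit or range.

## Working session

There is one attempt and no reset: what is moved stays moved. The work goes in short steps, Python scripts to look and compute and a shell command to move; the robot and the scene stay as the last step left them, time stands still between calls to the robot, and variables do not carry over. Pictures are saved under pics/ and viewed, about 8 in all and at most 12, crops included, and the job is handed in when it is done.

```bash
mkdir -p pics; cat > h.py <<'E'
import numpy as np, cv2
from workcell import env, grab_frame, camera_params, spotter
def save(n,img): cv2.imwrite('pics/'+n,cv2.cvtColor(img,cv2.COLOR_RGB2BGR))
def ray(c,u,v,z,p=None):
    p=p or camera_params(c); R,_=cv2.Rodrigues(np.array(p['rvec'],float)); t=np.array(p['tvec'],float).ravel()
    d=R.T@np.linalg.solve(np.array(p['K'],float),[u,v,1]); o=-R.T@t
    return o+d*(z-o[2])/d[2]
def proj(c,P,p=None):
    p=p or camera_params(c)
    return cv2.projectPoints(np.array(P,float).reshape(-1,1,3),np.array(p['rvec'],float),np.array(p['tvec'],float),np.array(p['K'],float),None)[0].reshape(-1,2)
E
python3 - <<'E'
from h import *
a=grab_frame('top');save('top0.png',a)
for q in ['pin_long','pin_short','pin_stand','rig','draw_handle','pull_head']:
    print(q,[(round(d['conf'],2),np.round(d['box']).tolist()) for d in spotter.look_for(q,'top')[:3]])
b=grab_frame('side');save('side0.png',b)
for q in ['pin_long','pin_short','draw_handle']:
    print(q,[(round(d['conf'],2),np.round(d['box']).tolist()) for d in spotter.look_for(q,'side')[:3]])
for c in('top','side'):
    p=camera_params(c);R,_=cv2.Rodrigues(np.array(p['rvec'],float));print(c,(-R.T@np.array(p['tvec']).ravel()).round(),R.round(2).tolist(),p['K'][0][0])
s=env.state();print({k:np.round(v,2).tolist() for k,v in s.items()})
E
```

```text
pin_long [(0.49, [431.0, 280.0, 12.0, 8.0]), (0.38, [369.0, 177.0, 31.0, 16.0]), (0.23, [394.0, 260.0, 25.0, 39.0])]
pin_short []
pin_stand [(0.97, [388.0, 260.0, 31.0, 42.0])]
rig [(0.84, [256.0, 171.0, 56.0, 104.0])]
draw_handle [(0.66, [283.0, 248.0, 14.0, 11.0])]
pull_head [(0.63, [273.0, 202.0, 19.0, 28.0])]
pin_long [(0.74, [242.0, 318.0, 9.0, 23.0]), (0.74, [247.0, 341.0, 7.0, 37.0])]
pin_short [(0.57, [273.0, 314.0, 10.0, 17.0])]
draw_handle [(0.69, [299.0, 217.0, 52.0, 38.0])]
top [ 394.  -17. 1461.] [[0.03, -1.0, 0.01], [-0.99, -0.03, -0.11], [0.11, -0.01, -0.99]] 523.1636665698935
side [  614. -1101.   688.] [[1.0, 0.04, -0.0], [0.02, -0.49, -0.87], [-0.04, 0.87, -0.49]] 591.4014141946294
{'time_s': 0.55, 'qpos': [-70.82, 18.31, 89.64, -0.0, 72.04, -1.15], 'qvel': [0.05, 0.01, -0.14, -0.04, -0.01, -0.03], 'effort': [-0.0, -41.21, -23.21, 0.07, 0.04, 0.0], 'ee_pos': [199.76, -539.18, 213.98], 'ee_rot': [179.99, 0.0, 20.33], 'force': [-0.02, -0.19, -0.19], 'torque': [0.01, 0.02, -0.0], 'gripper_width': 91.43}
```

View pics/top0.png

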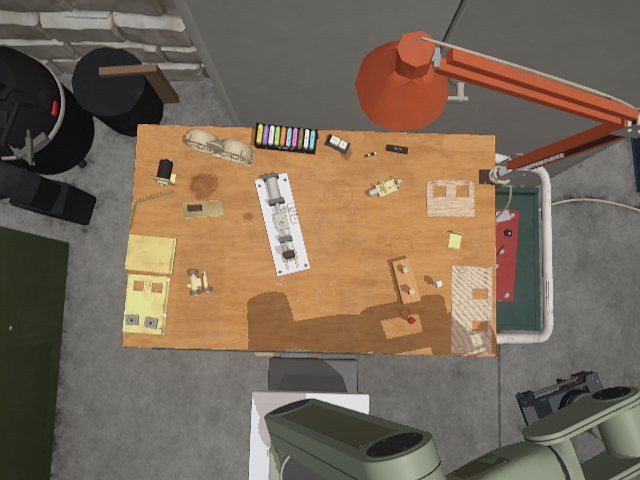

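View pics/side0.png

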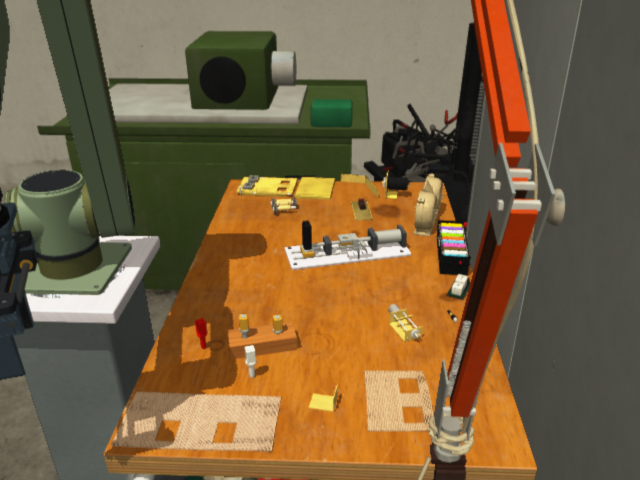

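The top view shows the stand at about (403,281) and the rig from (270,175) to (292,272), with its handle at the robot's end. In the side view two brass knobs stand at (244,323) and (278,322). The red (201,330) and white (251,360) pins are look-alikes.

```bash
python3 - <<'E'
from h import *
print('stand',ray('top',403,281,28).round())
for q in [(244,323),(278,322)]: print(ray('side',*q,50).round())
a=grab_frame('top');b=grab_frame('side')
A=cv2.resize(a[165:305,250:425],None,fx=3.4,fy=3.4,interpolation=3)
B=cv2.resize(b[300:365,190:310],None,fx=5,fy=5,interpolation=3)
w=max(A.shape[1],B.shape[1]);f=lambda i:cv2.copyMakeBorder(i,0,0,0,w-i.shape[1],0)
save('c1.png',A);save('c2.png',B)
t=spotter.trace('rig','top')[0]['region'];save('d.png',t.astype(np.uint8)[...,None].repeat(3,2)*255)
print(ray('top',290,254,90).round(),ray('top',270,190,48).round())
E
```

```text
stand [ 460. -245.   28.]
[ 431. -253.   50.]
[ 491. -248.   50.]
[519.  63.  90.] [698. 127.  48.]
```

View pics/c2.png

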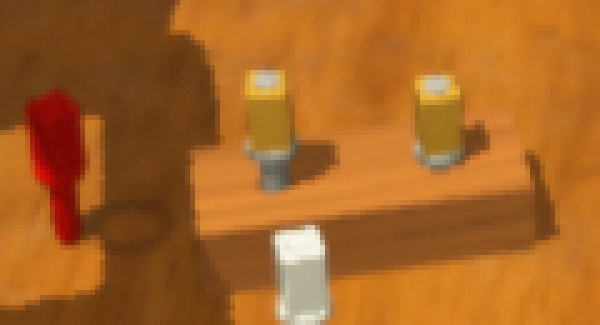

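The left brass pin, near (431,-253), shows its shank above the stand, so it is the long one. I'm moving the wrist camera over it.

```bash
python3 -m jog '0 0 0 5 6 1 1;0 0 0 9 11 2 1;0 0 0 9 11 2 1;0 0 0 9 11 2 1;0 0 0 9 11 2 1'; python3 -m jog '0 0 0 0 0 0 1;0 0 0 0 0 0 1;0 0 0 0 0 0 1'
python3 - <<'E'
from h import *
s=env.state();print(s['ee_pos'],s['ee_rot'],s['time_s'])
p=camera_params('wrist');R,_=cv2.Rodrigues(np.array(p['rvec'],float));print((-R.T@np.array(p['tvec']).ravel()).round(),R.round(2).tolist(),p['K'][0][0])
print(proj('wrist',[[431,-253,72],[491,-248,60],[460,-245,28]]).round())
a=grab_frame('wrist');save('w1.png',a)
for q in ['pin_long','pin_short','pin_stand']:
    print(q,[(round(d['conf'],2),np.round(d['box']).tolist()) for d in spotter.look_for(q,'wrist')[:3]])
E
```

```text
time_s: 1.32
ee_pos: [396.8, -298.2, 258.0]
ee_rot: [179.9, -0.0, 20.3]
force: [0.8, -1.4, 0.8]
gripper_width: 91.4
time_s: 1.7
ee_pos: [394.9, -300.7, 257.1]
ee_rot: [-180.0, 0.0, 20.2]
force: [-0.5, -0.5, 0.2]
gripper_width: 91.5
[ 394.87583677 -300.73501165  257.0913395 ] [-1.79986584e+02  3.92521055e-02  2.02152181e+01] 1.7
[ 475. -270.  427.] [[0.35, -0.94, -0.0], [-0.9, -0.33, 0.3], [-0.28, -0.1, -0.95]] 426.88972206979605
[[282. 154.]
 [301.  80.]
 [288. 115.]]
pin_long [(0.98, [283.0, 145.0, 21.0, 19.0]), (0.89, [258.0, 219.0, 23.0, 25.0])]
pin_short [(0.75, [290.0, 69.0, 19.0, 20.0])]
pin_stand [(0.71, [265.0, 44.0, 65.0, 143.0])]
```

View pics/w1.png

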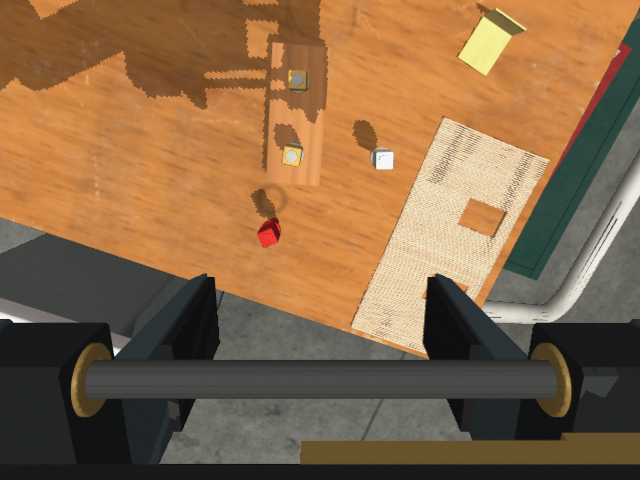

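Wrist view: long pin at (292,155) with its shank visible, short pin at (297,79), red look-alike at (269,233) and white one at (384,159). I'll work out the positions and the stand yaw.

```bash
python3 - <<'E'
from h import *
P=ray('wrist',292,155.5,72);print('pin',P,'short',ray('wrist',297.5,79,60))
c=[ray('wrist',*q,28)[:2] for q in [(271,43),(326,45),(320,186),(265,184)]]
print(np.round(c),'yaw',np.degrees(np.arctan2(*(c[0]-c[3])[::-1])),np.degrees(np.arctan2(*(c[1]-c[2])[::-1])), np.mean(c,0))
print('red',ray('wrist',268,225,62),'white',ray('wrist',384,153,62))
h=ray('top',290,254,90);g=ray('top',270,185,48);print(h,g)
a=grab_frame('wrist')
r=[d['region'] for d in spotter.trace('pin_long','wrist')[:1]]
for m in r:
  print(np.argwhere(m).mean(0),cv2.minAreaRect(np.argwhere(m)[:,::-1].astype(np.float32)))
E
```

```text
pin [ 433.22143118 -260.6888897    72.        ] short [ 490.71458201 -244.66339998   60.        ]
[[ 511. -212.]
 [ 526. -256.]
 [ 410. -293.]
 [ 394. -244.]] yaw 15.59823951134051 17.783895328223014 [ 460.61768298 -251.43026563]
red [ 367.41600116 -260.30534059   62.        ] white [ 460.78673712 -332.40188488   62.        ]
[519.31685047  63.28054333  90.        ] [711.80150471 127.4095592   48.        ]
[154.46445498 292.34597156] ((292.8399963378906, 154.1199951171875), (20.930362701416016, 22.627416610717773), 8.130102157592773)
```

```bash
python3 -m jog '0 0 -0.75 -0.2 1.1 -3 0.5;0 0 -0.75 -0.2 1.1 -3 0.5;0 0 -0.75 -0.2 1.1 -3 0.5;0 0 -0.75 -0.2 1.1 -3 0.5'
python3 - <<'E'
from h import *
a=grab_frame('wrist')
u,v=proj('wrist',[433,-261,60])[0].round().astype(int);print(u,v)
for q in ['pin_long','pin_short']:
    print(q,[(round(d['conf'],2),np.round(d['box']).tolist()) for d in spotter.look_for(q,'wrist')[:3]])
x0,y0=max(u-50,0),max(v-40,0);print(x0,y0)
save('w2.png',cv2.resize(a[y0:y0+80,x0:x0+100],None,fx=7,fy=7,interpolation=2))
E
```

```text
time_s: 2.5
ee_pos: [391.6, -273.2, 183.5]
ee_rot: [179.9, -0.1, 16.6]
force: [-0.1, -0.7, 0.4]
gripper_width: 54.0
321 175
pin_long [(0.98, [283.0, 247.0, 26.0, 41.0]), (0.9, [411.0, 156.0, 36.0, 30.0]), (0.69, [307.0, 161.0, 28.0, 29.0])]
pin_short [(0.96, [311.0, 73.0, 23.0, 26.0])]
271 135
```

View pics/w2.png

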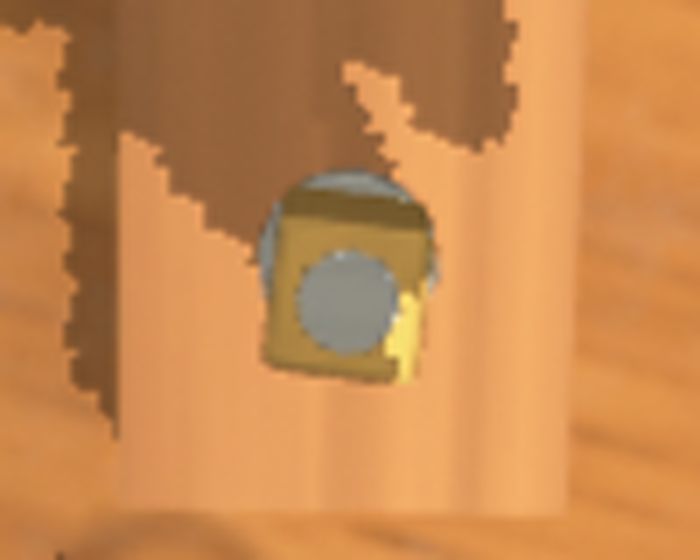

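The knob's top face is centred at about (320.7,177.9), turned roughly 6° clockwise in the picture.

```bash
python3 - <<'E'
from h import *
f=lambda q:ray('wrist',271+(q[0]+.5)/7-.5,135+(q[1]+.5)/7-.5,72)
c=np.array([f(q) for q in [(282,215),(433,232),(412,382),(268,362)]])
print(c.round(1).tolist(),c.mean(0),f((348,300)))
an=lambda d:np.degrees(np.arctan2(d[1],d[0]))
print(an(c[0]-c[3]),an(c[1]-c[2]),an(c[0]-c[1])-90,an(c[3]-c[2])-90)
s=env.state();print(s['ee_pos'],s['ee_rot'])
E
```

```text
[[438.2, -251.9, 72.0], [440.7, -265.9, 72.0], [426.6, -268.2, 72.0], [424.6, -254.5, 72.0]] [ 432.54692639 -260.12269186   72.        ] [ 432.37320477 -260.09981593   72.        ]
10.701071131129865 9.00453206362719 10.183877359632902 8.588816599640865
[ 391.52021818 -273.07152836  183.51586107] [ 1.79876639e+02 -8.89040367e-02  1.65565661e+01]
```

```bash
python3 -m jog '0 0 -1.4 1.64 0.52 -3.6 0.45;0 0 -1.4 1.64 0.52 -3.6 0.45;0 0 -1.4 1.64 0.52 -3.6 0.45;0 0 -1.4 1.64 0.52 -3.6 0.45;0 0 -1.4 1.64 0.52 -3.6 0.45'
python3 - <<'E'
from h import *
s=env.state();print(s['ee_pos'],s['ee_rot'])
a=grab_frame('wrist');save('w3.png',a)
print(proj('wrist',[432.5,-260.1,72]))
E
```

```text
time_s: 3.28
ee_pos: [432.3, -260.1, 94.2]
ee_rot: [179.9, -0.1, 9.5]
force: [0.4, 0.5, 0.5]
gripper_width: 40.8
[ 432.31331429 -260.14588266   94.2152168 ] [ 1.79856716e+02 -1.40792168e-01  9.54923906e+00]
[[322.60573516 291.68362312]]
```

View pics/w3.png

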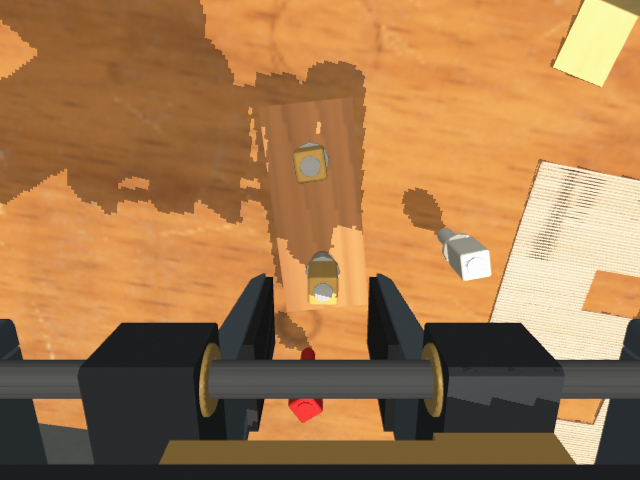

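The knob at (323,291) sits squarely between the fingers, so I'm descending and gripping.

```bash
python3 -m jog '0 0 0 0 0 -1 0.45;0 0 0 0 0 -1.84 0.45;0 0 0 0 0 -1.84 0.45;0 0 0 0 0 -1.84 0.45' 30; python3 -m jog '0 0 0 0 0 0 0;0 0 0 0 0 0 0;0 0 0 0 0 0 0;0 0 0 0 0 0 0' 30
```

```text
time_s: 3.82
ee_pos: [432.4, -259.8, 47.6]
ee_rot: [179.9, -0.1, 9.6]
force: [-0.2, -0.3, 0.6]
gripper_width: 40.9
time_s: 4.32
ee_pos: [432.3, -260.1, 46.8]
ee_rot: [179.9, -0.0, 9.6]
force: [0.1, -2.8, 0.7]
gripper_width: 14.8
```

```bash
python3 -m jog '0 0 0 0 0 1.5 0;0 0 0 0 0 3.5 0;0 0 1 1 3 5.3 0;0 0 1.7 2 6 5.3 0;0 0 1.7 3 8.5 5.3 0' ; python3 -m jog '0 0 0 1.6 4.8 0 0;0 0 0 1.6 4.8 0 0;0 0 0 1.6 4.8 0 0;0 0 0 1.6 4.8 0 0;0 0 0 1.6 4.8 0 0'
python3 - <<'E'
from h import *
s=env.state();print(s['ee_pos'],s['ee_rot'],s['gripper_width'])
a=grab_frame('wrist');save('w4.png',a)
for q in ['fork_hole','lug_hole','grip_top','pointer','target_mark','pull_head','draw_handle','rig']:
    print(q,[(round(d['conf'],2),np.round(d['box']).tolist()) for d in spotter.look_for(q,'wrist')[:2]])
E
```

```text
time_s: 4.95
ee_pos: [490.8, -88.7, 177.4]
ee_rot: [180.0, -0.1, 18.0]
force: [1.1, 0.1, -0.7]
gripper_width: 14.3
time_s: 5.58
ee_pos: [529.9, 28.2, 176.3]
ee_rot: [180.0, 0.0, 18.0]
force: [-0.2, 0.1, 0.0]
gripper_width: 14.8
[529.85031706  28.22399601 176.34540065] [1.79995467e+02 4.61172388e-02 1.79773650e+01] 14.83075425503355
fork_hole [(0.77, [240.0, 1.0, 90.0, 118.0])]
lug_hole [(0.71, [230.0, 121.0, 66.0, 134.0])]
grip_top [(0.58, [231.0, 118.0, 64.0, 139.0])]
pointer [(0.77, [246.0, 2.0, 82.0, 119.0])]
target_mark [(0.82, [205.0, 1.0, 131.0, 265.0])]
pull_head [(0.82, [240.0, 3.0, 86.0, 119.0])]
draw_handle [(0.55, [234.0, 121.0, 65.0, 136.0]), (0.5, [208.0, 0.0, 132.0, 267.0])]
rig [(0.64, [618.0, 55.0, 22.0, 34.0]), (0.6, [207.0, 0.0, 131.0, 267.0])]
```

View pics/w4.png

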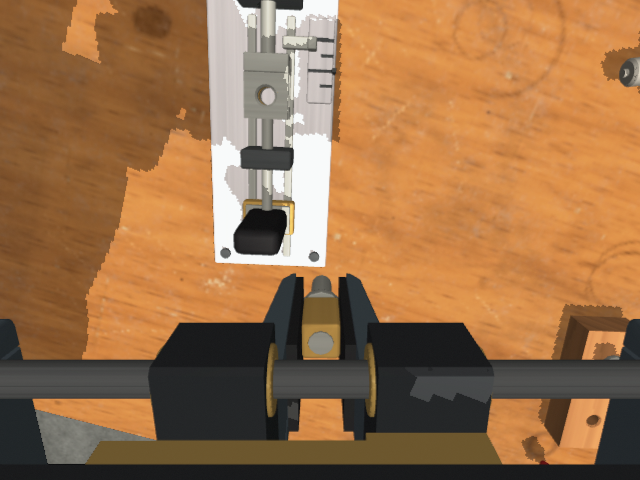

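Wrist view over the rig: fork hole (266,96), guide block (267,158), grip (262,230), pointer (317,43) at the 0 mark and the long 20 mm mark (320,71). The pin hangs straight in the jaws.

```bash
python3 - <<'E'
from h import *
print('fork',ray('wrist',267,96,42))
c=[ray('wrist',*q,8) for q in [(215,266),(325,266),(209,5),(338,5)]]
an=lambda d:np.degrees(np.arctan2(d[1],d[0]))
print(np.round(c,1).tolist(),an(c[2]-c[0]),an(c[3]-c[1]),an(c[0]-c[1])-90)
print('grip',ray('wrist',260,238,90),'block',ray('wrist',267,152,42))
print('long mark',ray('wrist',320,71,20),'pointer',ray('wrist',317,43,23))
s=env.state();print(s['ee_pos'])
E
```

```text
fork [608.54438863  93.63744256  42.        ]
[[463.7, 102.2, 8.0], [492.5, 13.8, 8.0], [654.2, 153.6, 8.0], [682.6, 66.7, 8.0]] 15.101544834386228 15.562493058766451 18.061065280931388
grip [526.42198429  68.78600183  90.        ] block [572.77056349  83.42495706  42.        ]
long mark [636.28941816  65.03928275  20.        ] pointer [652.60911418  72.53941449  23.        ]
[530.40241444  29.26536311 176.52759099]
```

```bash
python3 -m jog '0 0 -0.3 1.46 2.06 -0.9 0;0 0 -0.3 1.46 2.06 -0.9 0;0 0 -0.3 1.46 2.06 -0.9 0;0 0 -0.3 1.46 2.06 -0.9 0'
python3 - <<'E'
from h import *
s=env.state();print(s['ee_pos'],s['ee_rot'],s['time_s'])
a=grab_frame('wrist')
u,v=proj('wrist',[608.5,93.6,42])[0].round().astype(int);print(u,v)
x0,y0=u-100,max(v-140,0);print(x0,y0)
save('w5.png',cv2.resize(a[y0:y0+190,x0:x0+200],None,fx=3,fy=3,interpolation=2))
E
```

```text
time_s: 6.52
ee_pos: [566.6, 80.3, 154.4]
ee_rot: [180.0, -0.0, 16.6]
force: [-0.1, -0.2, 0.2]
gripper_width: 14.6
[566.55044466  80.33298613 154.39740556] [ 1.79976083e+02 -4.31071051e-03  1.65565947e+01] 6.525
320 175
220 35
```

View pics/w5.png

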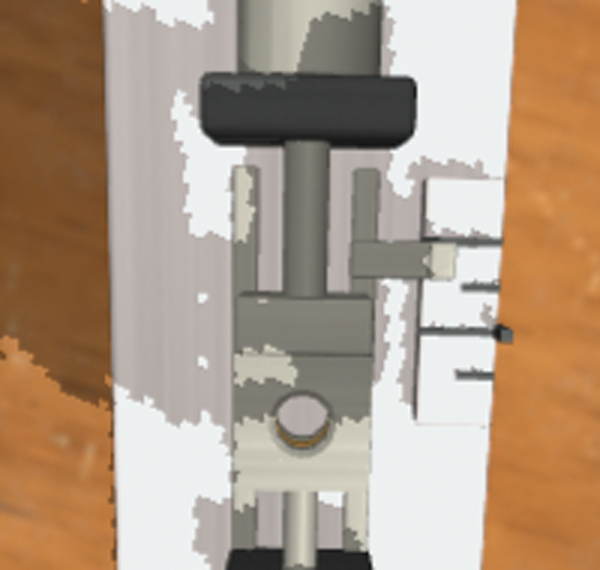

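```bash
python3 - <<'E'
from h import *
f=lambda x,y,z:ray('wrist',220+(x+.5)/3-.5,35+(y+.5)/3-.5,z)
F=f(302,422,42);print('fork',F,f(302,424,42))
y=np.radians(16.5);R=np.array([[np.cos(y),np.sin(y)],[-np.sin(y),np.cos(y)]])
for n,q in dict(m0=(460,241,20),m10=(478,287,20),m20=(460,330,20),m30=(475,375,20),ptip=(455,262,23),forkL=(236,490,42),forkTop=(236,296,42),plateL=(105,20,8),plateL2=(118,560,8),plateR=(514,60,8),plateR2=(485,540,8),post=(505,334,32)).items():
  print(n,(R@(f(*q)-F)[:2]).round(1)+[-15,0])
p=camera_params('wrist');Rc,_=cv2.Rodrigues(np.array(p['rvec'],float));C=-Rc.T@np.array(p['tvec']).ravel();print(C,R@(C-F)[:2])
for cam in('top','side'): print(proj(cam,F))
s=env.state();print(s['ee_pos'],s['ee_rot'])
E
```

```text
fork [608.50490829  93.69991215  42.        ] [608.08264724  93.57450297  42.        ]
m0 [ 23. -36.]
m10 [ 12.9 -40.5]
m20 [  3.2 -36.8]
m30 [ -7.1 -40.7]
ptip [ 18.5 -34.7]
forkL [-30.2  14.8]
forkTop [11.9 14.2]
plateL [70.7 44.6]
plateL2 [-55.1  46.9]
plateR [ 62.5 -48.3]
plateR2 [-49.8 -46.5]
post [  3.2 -45.4]
[648.08170022 105.41242424 324.85541253] [ 4.12735423e+01 -1.02284688e-02]
[[281.01778471 222.87098145]]
[[345.61635581 236.60193814]]
[566.6178785   80.28120677 154.53873821] [ 1.79976360e+02 -2.74747292e-02  1.65397123e+01]
```

```bash
python3 -m jog '0 0 0 1.67 0.53 0 0;0 0 0 1.67 0.53 -1.5 0;0 0 0 1.67 0.53 -2.5 0;0 0 0 1.67 0.53 -2.5 0;0 0 0 1.67 0.53 -2.5 0'
python3 - <<'E'
from h import *
s=env.state();print(s['ee_pos'],s['force'])
a=grab_frame('wrist');b=grab_frame('side')
A=a[200:360,230:410];
u,v=proj('side',[608.4,93.6,55])[0].astype(int)
B=b[v-40:v+40,u-60:u+60]
A=cv2.resize(A,(540,480),interpolation=2);B=cv2.resize(B,(720,480),interpolation=2)
save('w6.png',cv2.resize(np.hstack([A,B]),(800,305)))
print(proj('wrist',[608.4,93.6,42]),proj('side',[608.4,93.6,42])-[u-60,v-40])
E
```

```text
time_s: 7.2
ee_pos: [609.4, 93.9, 93.0]
ee_rot: [180.0, -0.1, 16.5]
force: [-0.0, -0.7, 0.1]
gripper_width: 14.4
[609.44448219  93.93060993  92.97159472] [-0.03601517 -0.66290525  0.05144378]
[[322.31013127 273.37214095]] [[60.57009173 45.62181708]]
```

View pics/w6.png

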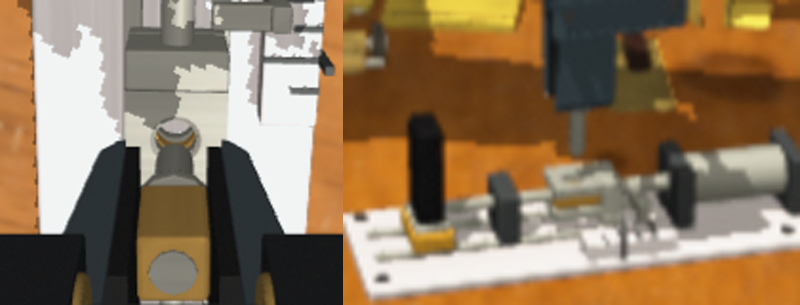

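The pin points right at the hole: side and wrist views line up laterally. I'll nudge 1 mm back and descend in steps, reading the force.

```bash
python3 -m jog '0 0 0 -0.02 0 -0.4 0;0 0 0 -0.02 0 -0.4 0;0 0 0 -0.02 0 -0.7 0;0 0 0 -0.02 0 -0.9 0;0 0 0 -0.02 0 -0.9 0'; python3 -m jog '0 0 0 0 0 -0.2 0;0 0 0 0 0 -0.3 0;0 0 0 0 0 -0.4 0;0 0 0 0 0 -0.4 0'
```

```text
time_s: 7.92
ee_pos: [607.8, 94.1, 68.3]
ee_rot: [-180.0, 0.1, 16.6]
force: [0.4, -0.6, -1.0]
gripper_width: 14.8
time_s: 8.43
ee_pos: [608.0, 94.2, 58.7]
ee_rot: [180.0, 0.0, 16.6]
force: [-0.4, 0.7, -0.9]
gripper_width: 14.0
```

```bash
python3 -m jog '0 0 0 0 0 -0.15 0;0 0 0 0 0 -0.3 0;0 0 0 0 0 -0.4 0;0 0 0 0 0 -0.4 0'; python3 -m jog '0 0 0 0 0 -0.05 0;0 0 0 0 0 -0.1 0;0 0 0 0 0 -0.15 0;0 0 0 0 0 -0.15 0'
```

```text
time_s: 8.93
ee_pos: [608.0, 94.2, 48.6]
ee_rot: [180.0, 0.0, 16.6]
force: [-0.4, -1.4, -1.3]
gripper_width: 14.9
time_s: 9.43
ee_pos: [608.3, 94.1, 46.7]
ee_rot: [180.0, -0.0, 16.6]
force: [-2.6, -2.4, 8.8]
gripper_width: 14.5
```

The collar bottomed at the expected height (46.7) with 8.8 N of reaction. I'm releasing, lifting, and moving above the handle.

```bash
python3 -m jog '0 0 0 0 0 0.05 0.5;0 0 0 0 0 0.05 0.5;0 0 0 0 0 0.05 0.5;0 0 0 0 0 2 0.6;0 0 0 0 0 3.6 0.6'; python3 -m jog '0 0 0 -1.7 -0.5 0.6 0.6;0 0 0 -3.2 -0.95 0.6 0.6;0 0 0 -3.2 -0.95 0.6 0.6;0 0 0 -3.2 -0.95 0.6 0.6'
python3 - <<'E'
from h import *
s=env.state();print(s['ee_pos'],s['ee_rot'])
a=grab_frame('wrist');save('w7.png',a)
print(proj('wrist',[[608.3,93.9,72],[608.3,93.9,42],[522,68.3,90]]))
for q in ['pin_long','draw_handle','pull_head']:
    print(q,[(round(d['conf'],2),np.round(d['box']).tolist()) for d in spotter.look_for(q,'wrist')[:2]])
E
```

```text
time_s: 10.05
ee_pos: [608.2, 94.4, 136.1]
ee_rot: [-180.0, 0.0, 16.6]
force: [0.4, 0.1, 0.3]
gripper_width: 54.3
time_s: 10.55
ee_pos: [529.0, 70.7, 150.4]
ee_rot: [180.0, -0.1, 16.6]
force: [0.4, -0.1, 0.4]
gripper_width: 55.1
[528.98997217  70.70375684 150.40075075] [ 1.79992729e+02 -8.09163889e-02  1.65735148e+01]
[[322.76925271 115.54969683]
 [322.52753239 114.98986192]
 [322.50055711 277.70610391]]
pin_long [(0.81, [308.0, 102.0, 27.0, 28.0])]
draw_handle [(0.57, [294.0, 140.0, 57.0, 150.0])]
pull_head [(0.71, [300.0, 14.0, 87.0, 126.0])]
```

View pics/w7.png

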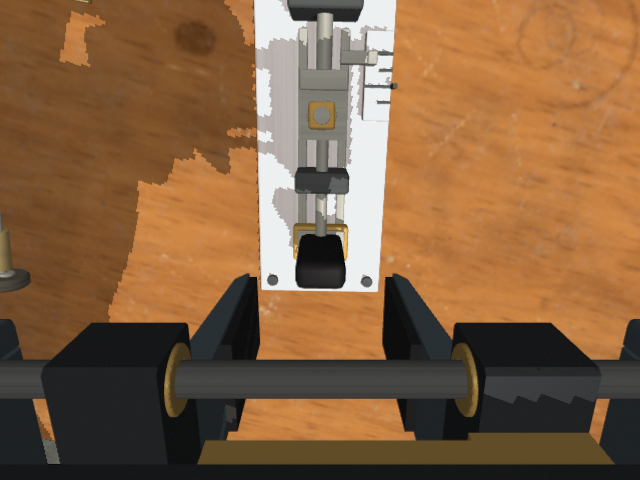

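Knob at (321,115), exactly where a fully seated pin projects. The grip is centred between the jaws at (321,277), so I'm descending and gripping.

```bash
python3 -m jog '0 0 0 -0.26 -0.1 -1.5 0.6;0 0 0 -0.26 -0.1 -3 0.6;0 0 0 -0.26 -0.1 -3.4 0.6;0 0 0 -0.26 -0.1 -3.4 0.6' 38; python3 -m jog '0 0 0 0 0 0 0.2;0 0 0 0 0 0 0.2;0 0 0 0 0 0 0.2;0 0 0 0 0 0 0.2' 38
python3 - <<'E'
from h import *
s=env.state();print(s['ee_pos'],s['ee_rot'])
a=grab_frame('wrist');save('w8.png',a)
np.save('r0.npy',a)
y=np.radians(16.5)
F=np.array([608.3,93.9]);f=lambda X,Y,z:[*(F+[(X+15)*np.cos(y)-Y*np.sin(y),(X+15)*np.sin(y)+Y*np.cos(y)]),z]
print(proj('wrist',[f(23,-36,20),f(13,-36,20),f(3,-36,20),f(18.5,-34.7,23),f(-15,0,72)]).round(1))
E
```

```text
time_s: 11.25
ee_pos: [522.1, 68.1, 65.1]
ee_rot: [-180.0, 0.0, 16.6]
force: [0.3, -0.0, -0.1]
gripper_width: 54.8
time_s: 11.75
ee_pos: [522.0, 69.0, 66.1]
ee_rot: [-179.9, -0.1, 16.5]
force: [-1.9, 4.6, 5.0]
gripper_width: 29.3
[522.01517495  68.95820029  66.14024004] [-1.79914757e+02 -1.04215966e-01  1.64833348e+01]
[[403.   12.3]
 [401.7  36.4]
 [400.5  59.8]
 [400.7  21.9]
 [324.5  96.9]]
```

```bash
python3 -m jog '0 0 0 -0.14 -0.04 0 0.2;0 0 0 -0.29 -0.085 0 0.2;0 0 0 -0.43 -0.13 0 0.2;0 0 0 -0.58 -0.17 0 0.2;0 0 0 -0.58 -0.17 0 0.2' 38
python3 - <<'E'
from h import *
s=env.state();print(s['ee_pos'],s['ee_rot'])
a=grab_frame('wrist');r=np.load('r0.npy')
A=r[0:110,300:440];B=a[0:110,300:440]
save('w8.png',np.hstack([cv2.resize(i,(400,314),interpolation=2) for i in(A,B)]))
E
```

```text
time_s: 12.42
ee_pos: [509.9, 65.6, 66.2]
ee_rot: [-179.9, -0.4, 16.5]
force: [3.3, 8.1, 2.0]
gripper_width: 29.6
[509.90132496  65.58569812  66.1561778 ] [-179.90859176   -0.41104106   16.4661995 ]
```

View pics/w8.png

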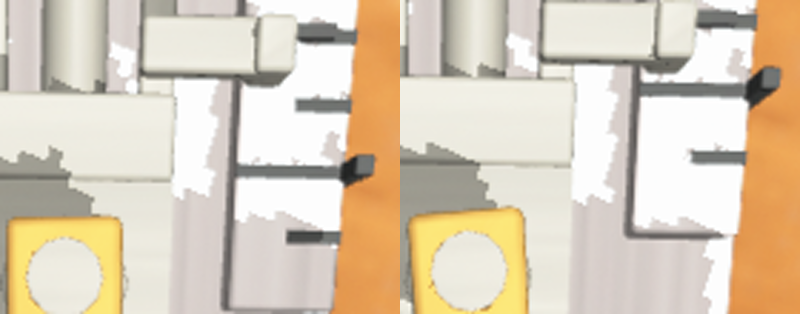

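At rest (left) the 0 mark sits 15 px below the pointer's top edge. Now (right) the 10 mark sits 18 px below it, so travel is about 9.8 mm. I need roughly 10 mm more.

```bash
python3 -m jog '0 0 0 -0.13 -0.04 0 0.2;0 0 0 -0.26 -0.08 0 0.2;0 0 0 -0.4 -0.118 0 0.2;0 0 0 -0.4 -0.118 0 0.2;0 0 0 -0.4 -0.118 0 0.2' 38;python3 -m jog '0 0 0 0 0 0 0.2;0 0 0 0 0 0 0.2;0 0 0 0 0 0 0.2'
python3 - <<'E'
from h import *
s=env.state();print(s['ee_pos'],s['ee_rot'])
a=grab_frame('wrist');r=np.load('r0.npy')
A=r[0:110,300:440];B=a[0:110,300:440]
save('w9.png',np.hstack([cv2.resize(i,(400,314),interpolation=2) for i in(A,B)]))
E
```

```text
time_s: 13.1
ee_pos: [501.1, 63.1, 66.2]
ee_rot: [-179.9, -0.5, 16.4]
force: [6.5, 9.9, -1.4]
gripper_width: 30.1
time_s: 13.48
ee_pos: [501.1, 63.1, 66.2]
ee_rot: [-179.9, -0.5, 16.4]
force: [6.7, 10.4, -1.6]
gripper_width: 29.3
[501.09587465  63.11894598  66.17389372] [-179.89564561   -0.54238617   16.44838149]
```

View pics/w9.png

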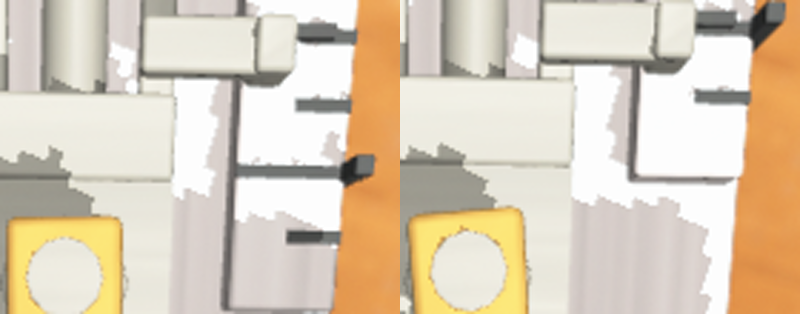

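Right: the 30 mark is now at y≈96 and the pointer is slightly short of the long mark. I have no views left, so I'll measure numerically by template matching, with the static 30 mark as a check.

```bash
cat > m.py <<'E'
from h import *
from scipy.spatial.transform import Rotation as Ro
s=env.state();p=camera_params('wrist');a=grab_frame('wrist');r=np.load('r0.npy')
Tw=lambda pos,rot:np.block([[Ro.from_euler('xyz',rot,degrees=True).as_matrix(),np.array(pos)[:,None]],[np.zeros((1,3)),np.ones((1,1))]])
C=np.eye(4);C[:3,:3]=cv2.Rodrigues(np.array(p['rvec'],float))[0];C[:3,3]=np.array(p['tvec']).ravel()
T1=Tw(s['ee_pos'],s['ee_rot']);T0=Tw([522.01517495,68.95820029,66.14024004],[-179.914757,-.104215966,16.4833348])
C0=C@T1@np.linalg.inv(T0);p0=dict(K=p['K'],rvec=cv2.Rodrigues(C0[:3,:3])[0],tvec=C0[:3,3])
g=lambda i:cv2.resize(cv2.cvtColor(i,7).astype(np.float32),None,fx=5,fy=5,interpolation=2)
G0,G1=g(r),g(a)
def match(x0,y0,x1,y1,dy0,dy1,z,n):
    t=G0[y0*5:y1*5,x0*5:x1*5];X0,Y0=x0-6,max(y0+dy0,0);w=G1[Y0*5:(y1+dy1)*5,X0*5:(x1+6)*5]
    m=cv2.matchTemplate(w,t,5);_,sc,_,l=cv2.minMaxLoc(m)
    d=np.array([X0+l[0]/5-x0,Y0+l[1]/5-y0]);c=np.array([(x0+x1)/2,(y0+y1)/2])
    P0=ray('w',*c,z,p0);P1=ray('w',*(c+d),z,p);y=np.radians(16.5)
    print(n,'score %.2f'%sc,d,'rig -x %.2f mm'%-((P1-P0)[:2]@[np.cos(y),np.sin(y)]),'y %.2f'%((P1-P0)[:2]@[-np.sin(y),np.cos(y)]))
match(345,6,406,30,-6,2,26,'pointer')
match(300,30,362,62,-14,4,42,'fork')
match(395,78,422,90,-60,-30,20,'30 mark(static)')
match(378,74,398,109,-60,-20,18,'bar end(static)')
print(s['ee_pos'],s['force'],s['time_s'])
E
python3 m.py
```

```text
pointer score 0.96 [-0.2 -4.8] rig -x 19.34 mm y 0.30
fork score 0.83 [-0.2 -5. ] rig -x 19.52 mm y 0.34
30 mark(static) score 0.93 [  3.  -49.2] rig -x -0.05 mm y -0.01
bar end(static) score 0.96 [  2.  -46.4] rig -x 0.74 mm y 0.15
[501.07564051  63.09537344  66.18753827] [ 5.26517512  9.45810017 -1.13259046] 13.525
```

```bash
python3 -m jog '0 0 0 -0.025 -0.007 0 0.2;0 0 0 -0.025 -0.007 0 0.2;0 0 0 -0.025 -0.007 0 0.2;0 0 0 -0.025 -0.007 0 0.2'; python3 m.py
```

```text
time_s: 14.08
ee_pos: [501.0, 63.1, 66.2]
ee_rot: [-179.9, -0.6, 16.4]
force: [7.9, 10.2, -2.1]
gripper_width: 29.9
pointer score 0.95 [-0.2 -4.6] rig -x 19.46 mm y 0.32
fork score 0.83 [-0.2 -5. ] rig -x 19.59 mm y 0.37
30 mark(static) score 0.92 [  3.  -49.4] rig -x -0.09 mm y 0.00
bar end(static) score 0.97 [  1.8 -46.4] rig -x 0.79 mm y 0.26
[500.95618564  63.09125261  66.18224982] [ 7.90592944 10.19753307 -2.10331184] 14.075
```

```bash
python3 -m jog '0 0 0 -0.03 -0.009 0 0.2;0 0 0 -0.03 -0.009 0 0.2;0 0 0 -0.03 -0.009 0 0.2;0 0 0 -0.03 -0.009 0 0.2'; python3 m.py
```

```text
time_s: 14.62
ee_pos: [500.3, 62.9, 66.2]
ee_rot: [-179.9, -0.6, 16.4]
force: [7.8, 10.3, -1.8]
gripper_width: 29.5
pointer score 0.96 [-0.2 -4.6] rig -x 20.09 mm y 0.31
fork score 0.79 [-0.2 -4.8] rig -x 20.30 mm y 0.37
30 mark(static) score 0.93 [  3.  -50.8] rig -x -0.05 mm y 0.03
bar end(static) score 0.95 [  1.8 -47.6] rig -x 0.90 mm y 0.28
[500.33419667  62.91547309  66.1832695 ] [ 7.80464634 10.2644434  -1.81995246] 14.625
```

```bash
python3 - <<'E'
from workcell import env
print(env.job_done()); print(env.state()['time_s'])
E
```

```text
the job is handed in; nothing more can be done
None
the job is handed in; nothing more can be done
```

The long pin is through the fork and lug, and the handle is drawn back with the pointer at the 20 mm mark. I handed the job in at about 14.7 s, with the gripper still holding the handle at 38 N.

**Pin:** I took the long pin straight up out of the stand and pushed it down until its collar stopped on the fork. It stopped at the expected height (tool at 46.7 mm) with 8.8 N of push-back. After release, the wrist picture showed the knob exactly where a fully seated pin should be.

**Travel:** Two measurements of the last wrist picture against the rest picture gave 20.1 mm (pointer) and 20.3 mm (fork). The pointer never came near the 30 mm mark.

**Checks that disagreed or were not made:**
- **Scale bar:** of the two fixed features I used as checks, the 30 mm mark agreed to 0.05 mm. The end of the scale bar was 0.9 mm off, probably because a shadow edge moved across it.
- **Pointer at rest:** seen from above, the pointer's middle was about 4.5 mm from the 0 mark. I therefore measured travel from the rest position rather than reading the mark.
- **Pin under load:** in the last pictures the knob had turned a few degrees and shifted about 1 mm in the hole, within its play. I did not measure again whether the collar was still flush after drawing the handle.
- **Sideways push:** a steady force of about 10 N in y stayed on the wrist while holding, far below the 120 N limit.

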